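# Load a domed piston into the rotary parts washer

## Task

Turn the washer's carousel by its black handle until the empty pot clicks into the detent at the loading station, the dark block on the washer's base. Then take the round-ended piston from its saddle and lower it gently into that empty pot: set it down softly on the sprung cushion inside, without dropping it or pressing it hard, and let go, leaving the carousel in its detent. Leave the flat-ended spool in its saddle and do not shift the white tub or the bottle.

Things in the scene. Friction and masses are not known exactly. Their poses are not given: they have to be found in the camera images.
- washer: Fixed rotary parts washer: grey round base 370 mm across under an aluminium carousel with three deep steel pots, rims 172 mm above the bench, centres 92 mm from the axis; two are full of pistons, one is empty. Origin: on the carousel's vertical axis at bench height. Its -x axis points to the loading station: a dark block 62 mm high, 194 to 230 mm from the axis, with the detent's plunger.
- carousel (a joint): Carousel angle, rad, anticlockwise from above. 0: empty pot in the detent at the loading station (other detents +-2.09, stops +-2.4). Starts between 0.7 and 1.85, so must be turned clockwise. Drags lightly (0.12 N m) and stays where left. The sprung plunger drops between two rim bumps: 10 to 15 N at the handle to get in; it centres the carousel if released within 0.06 rad.
- handle_top (a point): Centre of the top of the carousel's handle: an upright black round grip, 24 mm in diameter, 75 mm tall below this point, its top 222 mm above the bench, 155 mm from the carousel's axis, 60 degrees clockwise (from above) of the empty pot. Fixed to the carousel; a round grip that may turn between the fingers. Free all round above the pot rims.
- pot_mouth (a point): Centre of the empty pot's mouth at rim height, z up. Pot 148 mm across, inside 140 mm. In it a black cushion plate, 132 mm across, on soft springs (900 N/m, 8 mm travel, then rigid) stands on a false bottom set to another height each time: the plate's top is 46 to 84 mm below the rim, not measured, to be found by touch. The piston's weight sinks it 2 to 5 mm.
- piston: Piston to load: aluminium, 46 mm diameter, 106 mm long, hemispherical ends, two thin black bands, 0.25 to 0.42 kg. Origin: its centre; x along its length. Lies level in one of two alike saddles, centre 55 mm above the bench. The saddle's grey V-supports are 22 to 28 mm either side of its middle, reach up to 12 mm below its axis, 27 mm to each side: grasp its middle from above.
- spool: A flat-ended spool, not to be used: aluminium, 46 mm in diameter and 70 mm long, with a 22 mm steel stem showing at each end, 110 mm in all, lying in the other saddle. Origin: its centre; x axis along its length.
- tub: White tub, 72 mm across, 65 mm tall, standing. Origin: centre of its underside.
- bottle: White bottle with a black cap, 68 mm across, 190 mm tall, standing. Origin: centre of its underside.
Not all that is in view belongs to the job. What is shaped like the piston but brown or purple is not meant.

How it is judged:
By the outcome, as a careful person would: the job done as asked, in the order asked, and still so for the second after the job is handed in, with the robot touching nothing.
It also fails if it takes over 62 s, if anything falls off the work surface, if the arm or the gripper's body presses on something with over 40 N, if the wrist force passes 120 N, or if a joint passes its speed limit or range.

## Robot

A 6-joint arm with a two-finger parallel gripper is mounted at the origin on the work surface. World frame = base frame: x ahead of the robot, y to its left, z up, the work surface at z = 0. Lengths are in m, angles in degrees, forces in N, time in s.
With the tool pointing down it reaches from about 0.35 to 0.875 m from the base axis. Payload 4.2 kg.
Tool frame: the origin (TCP) lies at the very end of the fingers, on their centre line; the grasp point (between the pads) lies 19 mm behind it; z points along the fingers, y is the line along which they close (so a half turn about z gives the same grasp; the last joint's range is limited). The gripper opens to 87 mm and grips with 3 to 60 N. Pads are 19 mm wide; open, the fingers measure 117 mm over their backs; the gripper's body (75 mm by 190 mm) begins 51 mm behind the grasp point.
Start: joints at [-58.923, 22.042, 0.453, 0, -68.411, -14.817], TCP at [0.175, -0.6, 0.223] pointing down, gripper open.
Joint ranges: [-179.83, 179.83], [-69.29, 118.12], [-61.27, 80.66], [-181.25, 117.63], [-171.15, -9.14], [-177.46, 177.46]. Speed limits (degrees/s): [159.86, 159.86, 180, 180, 180, 180].

## Interface

Orientations are given as a 3x3 rotation matrix whose columns are the frame's x, y, z axes.
In Python, from station import r gives the robot as it stands.
- The arm moves only by the tool jog_arm, never from a script. Its argument "plan" is text: rows parted by semicolons, each of 7 numbers parted by spaces: the shift along the tool's x, y, z normalised to -1 to 1, where 1 is 0.025 m, then the turn, a rotation vector about the tool's x, y, z normalised to -1 to 1, where 1 is 8 degrees, then the closure, from -1 (fully open) to 1 (shut). A call has exactly 10 rows; each row shifts and turns the commanded pose from where the row before left it, along the tool's axes as they then stand; what a row does not reach is not made up. A row lasts 1/10 s, in which the tool goes at most 50 mm and 8.59 degrees, less where a joint would pass 70% of its speed; a pose out of reach is approached as far as the arm can. A call with a number of a shift or a turn outside -1 to 1 is refused whole. A call with a gripper value outside its range is refused whole. The fingers move at their own pace and stop on an object; the grip force is fixed at half the most. Time passes only in rows, so rows that do not move let the fingers close, or fill a call up. It gives the time, the measured TCP pose, the force, the opening and the grip force at its end, in the units of the state.
- r.sense(): the state, without advancing time (a new reading comes with each control period).
- r.capture(name): name is "scene" or "side" or "wrist"; returns (picture, depth): 420x560x3 uint8, red, green, blue; 420x560 float32, m along the optical axis (not along the pixel's ray), 0 where there is no reading.
- r.get_calibration(name): a dict with "mtx" (3x3 intrinsics, pixels), "extrinsics" (4x4, takes a point from camera to world coordinates). Camera axes: x right, y up, looking along -z (the intrinsics and any distortion apply to the point x, -y, -z); pixel columns grow to the right and rows downward; lengths in m; the calibration is good to about 2 mm. A picture is of the moment at which its call begins: read the wrist's pose just before it. get_calibration takes no time and is no camera call; for the wrist camera it gives the pose at the moment of the call.
- r.finish_job(): hands the job in; it is judged then, once.
The state is a dict: "time_s": time; "joints": joint angles; "joint_velocities": joint speeds; "effort": joint torques, N m; "tcp_pos": TCP position; "ee_rot": TCP orientation; "wrist_force": force on the tool from outside, world axes, zero at the start; "moment": the same for the moment, N m; "gripper_width": opening from 0.0 (shut) to 1.0 (fully open); "gripper_force": force on a finger pad.
Only numpy, scipy, OpenCV 4.12 (cv2) and the standard library are available. Lean on these libraries where they do the work, as an engineer would, in place of code of your own. Each camera call takes 0.05 s, during which the arm holds its last target. There are 200 camera calls.

## Working session

There is one attempt and no reset: what is moved stays moved. The work goes in short steps, Python scripts to look and compute and a tool call to move; the robot and the scene stay as the last step left them, time stands still between calls to the robot, and variables do not carry over. Pictures are saved under pics/ and viewed, at most 10 in all, crops included, and the job is handed in when it is done.

Besides the shell and the picture viewer there is one more tool, called after "Call:" as a command line: name --argument value ..., lists and objects as JSON in quotes. jog_arm: Moves the arm, as the interface text tells. Scaled input: -1 to 1 covers 0.025 m each way for a shift and 8 degrees each way for a turn. Its arguments: {"type":"object","properties":{"plan":{"type":"string"}},"required":["plan"]}

```bash
mkdir -p pics; ls
cat > h.py <<'E'
import numpy as np, cv2
from station import r
def cap(n):
    c=r.get_calibration(n); p,d=r.capture(n); return p,d,np.array(c['mtx']),np.array(c['extrinsics']),c
def pts(d,K,T):
    v,u=np.mgrid[:d.shape[0],:d.shape[1]]
    P=np.stack([(u-K[0,2])/K[0,0]*d,-(v-K[1,2])/K[1,1]*d,-d],-1)
    return P@T[:3,:3].T+T[:3,3]
def save(n,p): cv2.imwrite('pics/'+n,cv2.cvtColor(p,cv2.COLOR_RGB2BGR))
E
python3 - <<'E'
from h import *
s=r.sense(); print(s)
for n in('scene','side'):
    p,d,K,T,c=cap(n); save(n+'0.png',p); np.savez(n+'0.npz',p=p,d=d,K=K,T=T); print(n,K.round(1).tolist(),T.round(3).tolist(),[k for k in c],(d>0).mean())
E
```

```text
pics
{'time_s': 0.0, 'joints': array([-5.89227783e+01,  2.20907495e+01,  3.79156005e-01, -2.79031020e-02,
       -6.84107173e+01, -1.48149341e+01]), 'joint_velocities': array([-0.0139412 , -0.07857624,  0.00952125, -0.05068362,  0.09425918,
       -0.08125546]), 'effort': array([ 6.37816502e-04, -3.90665388e+01,  1.87407821e+01,  4.21976253e+00,
        1.10115140e-02, -1.98822154e-04]), 'tcp_pos': array([ 0.1748483 , -0.59941537,  0.22145828]), 'ee_rot': array([[-9.60040081e-01, -2.79861631e-01, -7.14067195e-04],
       [-2.79862521e-01,  9.60037873e-01,  2.06204785e-03],
       [ 1.08443476e-04,  2.17948923e-03, -9.99997619e-01]]), 'wrist_force': array([0.26030576, 0.81856739, 0.39157163]), 'moment': array([-0.02017982, -0.05866465, -0.03657167]), 'gripper_force': 0.0, 'gripper_width': 0.9994529894188133}
scene [[427.8, 0.0, 278.0], [0.0, 427.8, 214.8], [0.0, 0.0, 1.0]] [[-0.013, -0.762, 0.647, 1.147], [1.0, -0.008, 0.011, 0.218], [-0.003, 0.647, 0.762, 1.049], [0.0, 0.0, 0.0, 1.0]] ['mtx', 'extrinsics'] 0.9959991496598639
side [[475.4, 0.0, 283.2], [0.0, 475.4, 210.9], [0.0, 0.0, 1.0]] [[-0.875, 0.293, -0.386, -0.028], [-0.484, -0.522, 0.702, 1.015], [0.004, 0.801, 0.599, 0.834], [0.0, 0.0, 0.0, 1.0]] ['mtx', 'extrinsics'] 0.9959991496598639
```

View pics/scene0.png

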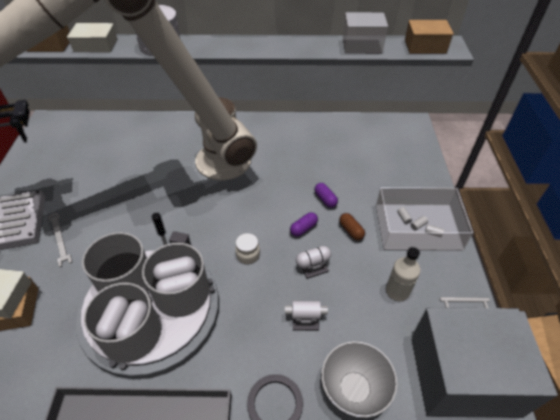

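View pics/side0.png

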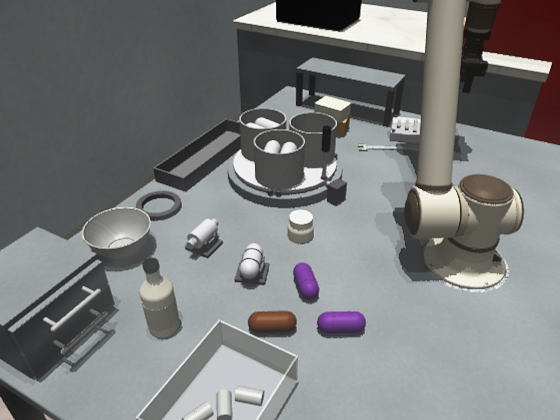

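Scene view: the empty pot is at (113,262), the handle top at (158,216), and the loading block at (180,239). There are two metal candidates. The one at (314,259) has round ends and two black bands, so it fits the piston. The one at (306,312) has flat ends and stems, so it is the spool. The brown and purple capsules are not meant. I'll confirm this in a crop and measure.

Run:
```python
from h import *
from scipy.optimize import least_squares
z=np.load('scene0.npz'); y=np.load('side0.npz')
p=z['p']; cr=np.hstack([cv2.resize(p[225:345,265:365],None,fx=4,fy=4,interpolation=3),cv2.resize(y['p'][210:300,180:275],(380,480),interpolation=3)]); save('crop1.png',cr)
A=pts(z['d'],z['K'],z['T']); B=pts(y['d'],y['K'],y['T'])
def circ(q,n):
    f=lambda a:np.hypot(q[:,0]-a[0],q[:,1]-a[1])-a[2]
    s=least_squares(f,[*q[:,:2].mean(0),n],loss='soft_l1',f_scale=.002); return s.x.round(4),len(q),np.abs(s.fun).mean().round(4)
# region of pots in scene: rows 225-370, cols 70-225
for nm,P in(('scene',A),('side',B)):
    Q=P.reshape(-1,3); 
    m=(Q[:,0]>.3)&(Q[:,0]<1)&(Q[:,1]<.05)&(Q[:,1]>-.6)
    Q=Q[m]; rim=Q[(Q[:,2]>.166)&(Q[:,2]<.176)]
    # handle
    h=Q[(Q[:,2]>.185)&(Q[:,2]<.235)]
    print(nm,'handle-ish',len(h),h.min(0).round(3),h.max(0).round(3),np.median(h,0).round(4))
    t=h[h[:,2]>.218]; print('top',len(t),t.mean(0) if len(t) else '', (t.min(0)+t.max(0))/2 if len(t) else '')
    # pots: cluster rim points
    im=np.zeros((500,500),np.uint8); ij=((rim[:,:2]-[.3,-.6])/.002).astype(int); 
    np.save(nm+'_rim.npy',rim)
    k=cv2.kmeans(rim[:,:2].astype(np.float32),3,None,(3,100,1e-6),20,2)
    for i in range(3): print(circ(rim[k[1][:,0]==i],.072))
# piston / spool : points z>.04 in region
for nm,P in(('scene',A),('side',B)):
    for (a,b) in (((232,285),(285,340)),((290,335),(275,340))):
        if nm=='scene': Q=P[a[0]:a[1],b[0]:b[1]].reshape(-1,3); Q=Q[(Q[:,2]>.058)&(Q[:,2]<.09)]; lim=(Q.min(0),Q.max(0))
        else:
            Q=P.reshape(-1,3)
            continue
        c=Q.mean(0); u,s,vt=np.linalg.svd((Q-c)[:,:2],full_matrices=False); t=(Q-c)[:,:2]@vt[0]
        print(nm,c.round(4),vt[0],t.min(),t.max(),'mid',c[:2]+vt[0]*(t.min()+t.max())/2,Q[:,2].max())
        R=B.reshape(-1,3);R=R[(np.hypot(*(R[:,:2]-c[:2]).T)<.065)&(R[:,2]>.058)&(R[:,2]<.09)]
        c=R.mean(0); u,s,vt=np.linalg.svd((R-c)[:,:2],full_matrices=False); t=(R-c)[:,:2]@vt[0];w=(R-c)[:,:2]@vt[1]
        print('side',c.round(4),vt[0],t.min(),t.max(),w.min(),w.max(),'mid',c[:2]+vt[0]*(t.min()+t.max())/2+vt[1]*(w.min()+w.max())/2,R[:,2].max())
```

```text
scene handle-ish 145 [ 0.439 -0.118  0.185] [ 0.461 -0.094  0.226] [ 0.4552 -0.1031  0.2129]
top 60 [ 0.4500308  -0.10513688  0.22240011] [ 0.44971091 -0.10567834  0.22198272]
(array([ 0.5413, -0.2053,  0.0727]), 548, np.float64(0.0066))
(array([ 0.5722, -0.0506,  0.0721]), 490, np.float64(0.0056))
(array([ 0.691 , -0.1553,  0.0715]), 345, np.float64(0.0011))
side handle-ish 123 [ 0.437 -0.119  0.186] [ 0.463 -0.091  0.226] [ 0.4471 -0.1     0.2074]
top 38 [ 0.44894879 -0.10351062  0.22321035] [ 0.44911575 -0.10511073  0.22238206]
(array([ 0.6889, -0.1546,  0.0728]), 349, np.float64(0.0069))
(array([ 0.5721, -0.0503,  0.0716]), 185, np.float64(0.0016))
(array([ 0.5401, -0.2036,  0.0734]), 347, np.float64(0.0106))
scene [0.4533 0.3037 0.0646] [-0.35566397  0.9346139 ] -0.04716481852085925 0.04868235565945561 mid [0.45304434 0.30444678] 0.07297503722903298
side [0.446  0.3102 0.0651] [-0.34500051  0.9386025 ] -0.053875676695198986 0.04363321178349101 -0.01817697301116274 0.021605194387679615 mid [0.44937087 0.30595078] 0.07384189297264343
scene [0.6192 0.2782 0.0651] [-0.01295709  0.99991605] -0.04933624527311611 0.04842978755255984 mid [0.61916664 0.277769  ] 0.07219153983123894
side [0.6113 0.2819 0.0655] [0.04349621 0.99905359] -0.052680057775515245 0.047812655717436196 -0.017962111634485477 0.023187777142758208 mid [0.61384756 0.27938231] 0.07330015228603892
```

View pics/crop1.png

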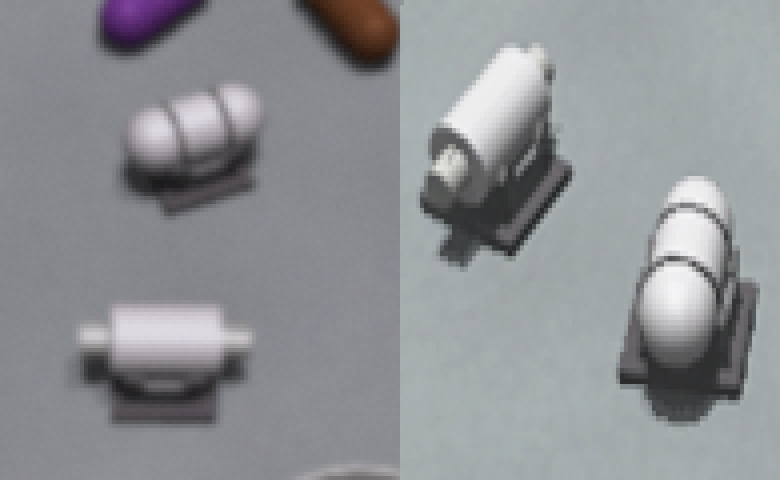

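The crop confirms it: the banded, round-ended part (scene 314,259) is the piston, and the stemmed one is the spool. Next I need the loading-station angle, the depth inside the pot, and the obstacles.

Run:
```python
from h import *
c=np.array([.601,-.1365])
for n in('scene','side'):
    z=np.load(n+'0.npz');Q=pts(z['d'],z['K'],z['T']).reshape(-1,3);col=z['p'].reshape(-1,3)
    rr=np.hypot(*(Q[:,:2]-c).T);a=np.degrees(np.arctan2(*(Q[:,:2]-c).T[::-1]))
    m=(rr>.190)&(rr<.235)&(Q[:,2]>.056)&(Q[:,2]<.068); print(n,m.sum(),Q[m].min(0),Q[m].max(0),np.median(Q[m],0),np.percentile(a[m],[5,50,95]),np.median(rr[m]))
    e=np.hypot(*(Q[:,:2]-[.5405,-.2045]).T)<.05; e&=Q[:,2]<.165; print('inside empty pot',e.sum(), np.percentile(Q[e,2],[5,25,50,75,95]) if e.any() else '')
    # tall stuff near
    for w in ((.32,-.3),(.5,.12)): pass
    hm=(Q[:,2]>.1)&(Q[:,0]>.33)&(Q[:,0]<.9)&(Q[:,1]>.05)&(Q[:,1]<.6); print('tall',Q[hm].min(0),Q[hm].max(0)) if hm.any() else 0
    t=(np.hypot(*(Q[:,:2]-[.44,.12]).T)<.12)&(Q[:,2]>.06)&(rr>.24)&(Q[:,2]<.075); print('tub',np.median(Q[t],0))
```

```text
scene 182 [ 0.372406   -0.11295418  0.05623719] [ 0.41649976 -0.0588647   0.06720677] [ 0.39683767 -0.08580543  0.06242744] [159.92827937 166.12576622 172.24981384] 0.2109943639689703
inside empty pot 463 [0.08985373 0.09137628 0.09262619 0.0938458  0.09583097]
tall [0.50220355 0.50450591 0.10006485] [0.86085588 0.5999858  0.19541947]
tub [0.41569994 0.11410979 0.0658444 ]
side 150 [ 0.37368162 -0.13186147  0.05600196] [ 0.81908372 -0.05875141  0.06774928] [ 0.39415063 -0.08072603  0.06381655] [159.37786469 164.9753834  171.4665088 ] 0.21560490463087545
inside empty pot 0 
tall [0.49749946 0.50961931 0.1001081 ] [0.86348594 0.59999888 0.1943125 ]
tub [0.41278562 0.11721803 0.0669377 ]
```

Call:
jog_arm --plan "-0.5 0.5 -0.4 0 0 0 -1;-1 1 -0.4 0 0 0 -1;-1 1 -0.2 0 0 0 -1;-1 1 0 0 0 0 -1;-1 1 0 0 0 0 -1;-1 1 0 0 0 0 -1;-1 1 0 0 0 0 -1;-1 1 0 0 0 0 -1;-1 1 0 0 0 0 -1;-1 1 0 0 0 0 -1"

```text
time_s: 1.1
tcp_pos: [0.3368, -0.3035, 0.248]
ee_rot: [[-0.96, -0.28, 0.001], [-0.28, 0.96, -0.0], [-0.001, -0.0, -1.0]]
wrist_force: [0.8, 0.7, 0.0]
gripper_width: 1.003
gripper_force: 0.0
```

Call:
jog_arm --plan "-1 1 0 0 0 0 -1;-1 1 0 0 0 0 -1;-1 1 0 0 0 0 -1;-1 1 0 0 0 0 -1;-1 1 0 0 0 0 -1;-0.6 0.5 0 0 0 0 -1;0 0 0 0 0 1 -1;0 0 0 0 0 1 -1;0 0 0 0 0 1 -1;0 0 0 0 0 0.5 -1"

```text
time_s: 2.1
tcp_pos: [0.4319, -0.1336, 0.2479]
ee_rot: [[-0.978, 0.207, 0.0], [0.207, 0.978, 0.0], [-0.0, 0.0, -1.0]]
wrist_force: [-0.3, 0.1, 1.1]
gripper_width: 0.999
gripper_force: 0.0
```

```bash
cat >> h.py <<'E'
def need(x,y,z,yawx):
    s=r.sense();R=np.array(s['ee_rot']);d=np.array([x,y,z])-s['tcp_pos']
    yx=np.degrees(np.arctan2(R[1,0],R[0,0]));t=(-(yawx-yx)+180)%360-180
    print('t',round(s['time_s'],2),'tcp',s['tcp_pos'].round(4),'yawx',round(yx,1),'j',s['joints'].round(1),'F',s['wrist_force'].round(1),'w',round(s['gripper_width'],3),'gf',s['gripper_force'])
    print('tool shift units',(R.T@d/.025).round(2),'turn z units',round(t/8,2),'Rz',R[:,2].round(4))
E
python3 -c "
from h import *
need(.4495,-.1048,.183,168.4)"
```

```text
t 2.1 tcp [ 0.4319 -0.1336  0.2479] yawx 168.1 j [   3.5    3.7  -20.    -0.   -66.2 -105.4] F [-0.3  0.1  1.1] w 0.999 gf 0.0
tool shift units [-0.45  1.27  2.59] turn z units -0.04 Rz [ 2.e-04  2.e-04 -1.e+00]
```

Call:
jog_arm --plan "-0.25 0.65 0 0 0 0 -1;-0.2 0.6 0 0 0 0 -1;0 0 0 0 0 -1 -1;0 0 0 0 0 -1 -1;0 0 0 0 0 -1 -1;0 0 0 0 0 -1 -1;0 0 0 0 0 -1 -1;0 0 0 0 0 -1 -1;0 0 0 0 0 -1 -1;0 0 0 0 0 -1 -1"

```text
time_s: 3.1
tcp_pos: [0.4497, -0.1052, 0.2477]
ee_rot: [[-0.607, -0.795, 0.0], [-0.795, 0.607, 0.0], [-0.0, -0.0, -1.0]]
wrist_force: [-0.0, -0.1, 0.0]
gripper_width: 1.001
gripper_force: 0.0
```

Call:
jog_arm --plan "0 0 0 0 0 -1 -1;0 0 0 0 0 -1 -1;0 0 0 0 0 -1 -1;0 0 0 0 0 -1 -1;0 0 0 0 0 -1 -1;0 0 0 0 0 -1 -1;0 0 0 0 0 -1 -1;0 0 0 0 0 -1 -1;0 0 0 0 0 -1 -1;0 0 0 0 0 -1 -1"

```text
time_s: 4.1
tcp_pos: [0.4497, -0.1052, 0.2477]
ee_rot: [[0.677, -0.736, 0.0], [-0.736, -0.677, 0.0], [-0.0, -0.0, -1.0]]
wrist_force: [-0.2, -0.3, 0.0]
gripper_width: 0.999
gripper_force: 0.0
```

```bash
python3 -c "
from h import *
need(.4495,-.1048,.183,348.4)"
```

```text
t 4.1 tcp [ 0.4497 -0.1052  0.2477] yawx -47.4 j [  7.1   4.8 -18.9  -0.  -66.3  35.6] F [-0.2 -0.3  0. ] w 0.999 gf 0.0
tool shift units [-0.02 -0.    2.59] turn z units -4.47 Rz [ 1.e-04  2.e-04 -1.e+00]
```

Call:
jog_arm --plan "0 0 0 0 0 -1 -1;0 0 0 0 0 -1 -1;0 0 0 0 0 -1 -1;0 0 0 0 0 -1 -1;0 0 0 0 0 -0.5 -1;0 0 0.8 0 0 0 -1;0 0 0.9 0 0 0 -1;0 0 0.9 0 0 0 -1;0 0 0 0 0 0 1;0 0 0 0 0 0 1"

```text
time_s: 5.1
tcp_pos: [0.4501, -0.1056, 0.1831]
ee_rot: [[0.979, -0.202, 0.0], [-0.202, -0.979, -0.001], [0.0, 0.0, -1.0]]
wrist_force: [-0.2, -0.2, 1.2]
gripper_width: 0.895
gripper_force: 0.0
```

Call:
jog_arm --plan "0 0 0 0 0 0 1;0 0 0 0 0 0 1;0 0 0 0 0 0 1;0 0 0 0 0 0 1;0 0 0 0 0 0 1;0 0 0 0 0 0 1;0 0 0 0 0 0 1;0 0 0 0 0 0 1;0 0 0 0 0 0 1;0 0 0 0 0 0 1"

```text
time_s: 6.1
tcp_pos: [0.4497, -0.106, 0.1825]
ee_rot: [[0.979, -0.204, -0.0], [-0.204, -0.979, -0.0], [-0.0, 0.0, -1.0]]
wrist_force: [-0.3, -1.4, 0.8]
gripper_width: 0.27
gripper_force: 30.0
```

```bash
python3 -c "
from h import *
need(.4495,-.1048,.183,348.4)
s=r.sense();c=np.array([.601,-.1365]);d=s['tcp_pos'][:2]-c;print(np.hypot(*d),np.degrees(np.arctan2(d[1],d[0])))"
```

```text
t 6.1 tcp [ 0.4497 -0.106   0.1825] yawx -11.7 j [  7.    8.2 -25.    0.  -56.8  71.3] F [-0.3 -1.4  0.8] w 0.27 gf 30.000045555643737
tool shift units [-0.02 -0.05 -0.02] turn z units -0.02 Rz [-2.e-04 -1.e-04 -1.e+00]
0.1543187069483383 168.61510213566405
```

Call:
jog_arm --plan "0.034 -0.648 0 0 0 0.75 1;0.034 -0.648 0 0 0 0.75 1;0.034 -0.648 0 0 0 0.75 1;0.034 -0.648 0 0 0 0.75 1;0.034 -0.648 0 0 0 0.75 1;0.034 -0.648 0 0 0 0.75 1;0.034 -0.648 0 0 0 0.75 1;0.034 -0.648 0 0 0 0.75 1;0 0 0 0 0 0 1;0 0 0 0 0 0 1"

```text
time_s: 7.1
tcp_pos: [0.5237, -0.004, 0.1826]
ee_rot: [[0.505, -0.863, 0.0], [-0.863, -0.505, -0.001], [0.001, 0.0, -1.0]]
wrist_force: [1.2, -2.4, 0.6]
gripper_width: 0.265
gripper_force: 30.0
```

Run:
```python
from h import *
c=np.array([.601,-.1365])
need(.559,.0127,.183,285.7)
s=r.sense();d=s['tcp_pos'][:2]-c;print(np.hypot(*d),np.degrees(np.arctan2(d[1],d[0])))
p,D,K,T,_=cap('scene'); save('scene1.png',p)
Q=pts(D,K,T).reshape(-1,3); 
R=Q[(np.hypot(*(Q[:,:2]-c).T)<.2)&(Q[:,2]>.166)&(Q[:,2]<.177)]
a=np.radians(228.4-48); g=c+.092*np.array([np.cos(a),np.sin(a)]);R=R[abs(np.hypot(*(R[:,:2]-g).T)-.072)<.008]
from scipy.optimize import least_squares
x=least_squares(lambda a:np.hypot(R[:,0]-a[0],R[:,1]-a[1])-.072,g,loss='soft_l1',f_scale=.002).x;print(len(R),x,np.degrees(np.arctan2(x[1]-c[1],x[0]-c[0])))
```

```text
t 7.1 tcp [ 0.5237 -0.004   0.1826] yawx -59.7 j [ 17.4  14.2 -17.2   0.  -58.7  13. ] F [ 1.2 -2.4  0.6] w 0.265 gf 30.000138734467328
tool shift units [ 0.14 -1.56 -0.02] turn z units 1.83 Rz [ 3.e-04 -7.e-04 -1.e+00]
0.15339656295883292 120.25071670974127
399 [ 0.5089881  -0.13701117] -179.6816993015976
```

Call:
jog_arm --plan "0.004 -0.162 0 0 0 0.1875 1;0.004 -0.162 0 0 0 0.1875 1;0.004 -0.162 0 0 0 0.1875 1;0.004 -0.162 0 0 0 0.1875 1;0.004 -0.162 0 0 0 0.1875 1;0.004 -0.162 0 0 0 0.1875 1;0.004 -0.162 0 0 0 0.1875 1;0.004 -0.162 0 0 0 0.1875 1;0 0 0 0 0 0 1;0 0 0 0 0 0 1"

```text
time_s: 8.15
tcp_pos: [0.5516, 0.0084, 0.1824]
ee_rot: [[0.311, -0.95, -0.004], [-0.95, -0.311, -0.001], [0.0, 0.004, -1.0]]
wrist_force: [-1.1, -4.5, 0.8]
gripper_width: 0.269
gripper_force: 29.9
```

Call:
jog_arm --plan "0.002 -0.08 0 0 0 0.09 1;0.002 -0.08 0 0 0 0.09 1;0.002 -0.08 0 0 0 0.09 1;0.002 -0.054 0 0 0 0.06 1;0 0 0 0 0 0 1;0 0 0 0 0 0 1;0 0 0 0 0 0 1;0 0 0 0 0 0 1;0 0 0 0 0 0 1;0 0 0 0 0 0 1"

```text
time_s: 9.15
tcp_pos: [0.5592, 0.0108, 0.1824]
ee_rot: [[0.268, -0.963, -0.003], [-0.963, -0.268, -0.001], [0.0, 0.003, -1.0]]
wrist_force: [-1.1, -4.6, 1.2]
gripper_width: 0.264
gripper_force: 30.0
```

Run:
```python
from h import *
c=np.array([.601,-.1365])
need(.559,.0127,.183,285.7)
s=r.sense();d=s['tcp_pos'][:2]-c;print(np.hypot(*d),np.degrees(np.arctan2(d[1],d[0])))
print('tool force',np.array(s['ee_rot']).T@s['wrist_force'])
```

```text
t 9.15 tcp [0.5592 0.0108 0.1824] yawx -74.4 j [ 17.7  17.6 -12.2   0.  -60.3  -2.2] F [-1.1 -4.6  1.2] w 0.264 gf 29.957729307934642
tool shift units [-0.08 -0.01 -0.02] turn z units -0.02 Rz [-0.0027 -0.001  -1.    ]
0.15312315567257206 105.83839697081476
tool force [ 4.09827604  2.25409551 -1.22056474]
```

Call:
jog_arm --plan "-0.02 -0.08 0 0 0 0.09 1;-0.02 -0.08 0 0 0 0.09 1;0 0 0 0 0 0 1;0 0 0 0 0 0 1;0 0 0 0 0 0 1;0 0 0 0 0 0 1;0 0 0 0 0 0 1;0 0 0 0 0 0 1;0 0 0 0 0 0 1;0 0 0 0 0 0 1"

```text
time_s: 10.15
tcp_pos: [0.5597, 0.0109, 0.1824]
ee_rot: [[0.245, -0.97, -0.01], [-0.97, -0.245, -0.004], [0.002, 0.01, -1.0]]
wrist_force: [-9.4, -10.0, 6.4]
gripper_width: 0.272
gripper_force: 29.9
```

```bash
cat > q.py <<'E'
from h import *
c=np.array([.601,-.1365])
s=r.sense();d=s['tcp_pos'][:2]-c;print(s['tcp_pos'],np.hypot(*d),np.degrees(np.arctan2(d[1],d[0])))
print('tool force',np.array(s['ee_rot']).T@s['wrist_force'],s['moment'])
E
python3 q.py
```

```text
[0.55968235 0.01093987 0.18239755] 0.1531197667860016 105.65467492676514
tool force [ 7.3567872  11.65184694 -6.30350239] [-2.52539241  2.48383198  0.27158544]
```

Call:
jog_arm --plan "0.02 0.08 0 0 0 -0.09 1;0.02 0.08 0 0 0 -0.09 1;0 0.1 0 0 0 -0.11 1;0 0 0 0 0 0 1;0 0 0 0 0 0 1;0 0 0 0 0 0 1;0 0 0 0 0 0 1;0 0 0 0 0 0 1;0 0 0 0 0 0 1;0 0 0 0 0 0 1"

```text
time_s: 11.15
tcp_pos: [0.5582, 0.0106, 0.1825]
ee_rot: [[0.284, -0.959, 0.001], [-0.959, -0.284, -0.0], [0.0, -0.001, -1.0]]
wrist_force: [2.6, -5.6, 0.1]
gripper_width: 0.267
gripper_force: 30.0
```

```bash
python3 q.py
```

```text
[0.55823361 0.01064788 0.18246169] 0.1532366216306607 106.20573838588693
tool force [ 6.13990277 -0.91434105 -0.13171412] [-1.52888225 -0.0016304  -0.32201797]
```

Call:
jog_arm --plan "0.01 0.1 0 0 0 -0.11 1;0.01 0.1 0 0 0 -0.11 1;0 0 0 0 0 0 1;0 0 0 0 0 0 1;0 0 0 0 0 0 1;0 0 0 0 0 0 1;0 0 0 0 0 0 1;0 0 0 0 0 0 1;0 0 0 0 0 0 1;0 0 0 0 0 0 1"

```text
time_s: 12.15
tcp_pos: [0.5578, 0.0108, 0.1826]
ee_rot: [[0.313, -0.95, 0.01], [-0.95, -0.313, 0.003], [-0.0, -0.011, -1.0]]
wrist_force: [11.2, -1.7, -6.1]
gripper_width: 0.271
gripper_force: 30.1
```

```bash
python3 q.py
```

```text
[0.55779384 0.01078223 0.18261284] 0.1534888477985922 106.34938123601805
tool force [  5.14734461 -10.02283973   6.25275441] [-0.49197249 -2.40494386 -0.36195198]
```

The detent holds the carousel on both sides: +11.7 N at 105.7° and -10 N at 106.3°. I'll centre it and release.

Call:
jog_arm --plan "-0.01 -0.13 0 0 0 0.11 1;-0.01 -0.12 0 0 0 0.11 1;0 0 0 0 0 0 1;0 0 0 0 0 0 -1;0 0 0 0 0 0 -1;0 0 0 0 0 0 -1;0 0 0 0 0 0 -1;0 0 0 0 0 0 -1;0 0 -0.6 0 0 0 -1;0 0 -1 0 0 0 -1"

```text
time_s: 13.15
tcp_pos: [0.5577, 0.0111, 0.2212]
ee_rot: [[0.284, -0.959, -0.004], [-0.959, -0.284, -0.001], [-0.001, 0.004, -1.0]]
wrist_force: [0.5, 0.0, 0.3]
gripper_width: 0.821
gripper_force: 0.0
```

Call:
jog_arm --plan "0 0 -1 0 0 0 -1;0 0 -0.4 0 0 0 -1;0 0 0 0 0 0 -1;0 0 0 0 0 0 -1;0 0 0 0 0 0 -1;0 0 0 0 0 0 -1;0 0 0 0 0 0 -1;0 0 0 0 0 0 -1;0 0 0 0 0 0 -1;0 0 0 0 0 0 -1"

```text
time_s: 14.15
tcp_pos: [0.5589, 0.0111, 0.2575]
ee_rot: [[0.284, -0.959, -0.0], [-0.959, -0.284, -0.0], [-0.0, 0.0, -1.0]]
wrist_force: [-0.3, -0.5, -0.7]
gripper_width: 1.004
gripper_force: 0.0
```

```bash
python3 q.py
python3 - <<'E'
from h import *
need(.451,.305,.25,290.5)
c=np.array([.601,-.1365])
from scipy.optimize import least_squares
for n in('scene','side'):
    p,D,K,T,_=cap(n); np.savez(n+'2.npz',p=p,d=D,K=K,T=T); save(n+'2.png',p)
    Q=pts(D,K,T).reshape(-1,3); 
    R=Q[(np.hypot(*(Q[:,:2]-c).T)<.2)&(Q[:,2]>.166)&(Q[:,2]<.177)]
    a=np.radians(166); g=c+.092*np.array([np.cos(a),np.sin(a)]);R=R[abs(np.hypot(*(R[:,:2]-g).T)-.072)<.008]
    x=least_squares(lambda a:np.hypot(R[:,0]-a[0],R[:,1]-a[1])-.072,g,loss='soft_l1',f_scale=.002).x;print(n,len(R),x,np.degrees(np.arctan2(x[1]-c[1],x[0]-c[0])))
    e=(np.hypot(*(Q[:,:2]-g).T)<.055)&(Q[:,2]<.165)&(Q[:,2]>.07); print('plate',e.sum(),np.percentile(Q[e,2],[5,50,95]) if e.any() else '')
E
```

```text
[0.55886384 0.01112166 0.25749018] 0.1535174597571119 105.93051863895195
tool force [0.43191261 0.47666707 0.65168304] [-0.01932346  0.14366634  0.04809538]
t 14.15 tcp [0.5589 0.0111 0.2575] yawx -73.5 j [ 17.8  14.3  -5.7  -0.  -70.   -1.3] F [-0.3 -0.5 -0.7] w 1.004 gf 0.0
tool shift units [-12.5   0.8   0.3] turn z units -0.5 Rz [-1.e-04 -0.e+00 -1.e+00]
scene 347 [ 0.51194953 -0.1140078 ] 165.82481566821437
plate 561 [0.08943803 0.09263368 0.09583023]
side 327 [ 0.51216596 -0.11456593] 166.13047522704457
plate 0
```

Call:
jog_arm --plan "-0.5 0.08 0 0 0 0 -1;-1 0.08 0 0 0 0 -1;-1 0.08 0 0 0 0 -1;-1 0.08 0 0 0 0 -1;-1 0.08 0 0 0 0 -1;-1 0.08 0 0 0 0 -1;-1 0.08 0 0 0 0 -1;-1 0.08 0 0 0 0 -1;-1 0.08 0 0 0 0 -1;-1 0.08 0 0 0 0 -1"

```text
time_s: 15.25
tcp_pos: [0.4712, 0.2346, 0.2577]
ee_rot: [[0.284, -0.959, 0.0], [-0.959, -0.284, 0.0], [-0.0, -0.0, -1.0]]
wrist_force: [0.0, 0.0, -0.2]
gripper_width: 1.003
gripper_force: 0.0
```

Call:
jog_arm --plan "-1 0 0 0 0 0 -1;-1 0 0 0 0 0 -1;-1 0 0 0 0 0 -1;0 0 1 0 0 -0.5 -1;0 0 1 0 0 0 -1;0 0 1 0 0 0 -1;0 0 1 0 0 0 -1;0 0 1 0 0 0 -1;0 0 0.8 0 0 0 -1;0 0 0 0 0 0 -1"

```text
time_s: 16.25
tcp_pos: [0.4489, 0.3039, 0.1099]
ee_rot: [[0.35, -0.937, -0.005], [-0.937, -0.35, -0.005], [0.003, 0.006, -1.0]]
wrist_force: [0.1, -0.5, 0.4]
gripper_width: 0.999
gripper_force: 0.0
```

Run:
```python
from h import *
need(.451,.305,.050,290.5)
p,D,K,T,_=cap('wrist'); save('wrist1.png',p); 
R=r.sense()
Q=pts(D,K,T).reshape(-1,3); m=(np.hypot(*(Q[:,:2]-[.451,.305]).T)<.062)&(Q[:,2]>.057)&(Q[:,2]<.085); Q=Q[m]
print(len(Q))
if len(Q)>30:
    c=Q.mean(0); u,s,vt=np.linalg.svd((Q-c)[:,:2],full_matrices=False); t=(Q-c)[:,:2]@vt[0];w=(Q-c)[:,:2]@vt[1]
    print(c,vt[0],t.min(),t.max(),w.min(),w.max(),'mid',c[:2]+vt[0]*(t.min()+t.max())/2+vt[1]*(w.min()+w.max())/2,Q[:,2].max())
```

```text
t 16.25 tcp [0.4489 0.3039 0.1099] yawx -69.5 j [ 51.2  20.6 -19.7  -0.1 -50.  -30.7] F [ 0.1 -0.5  0.4] w 0.999 gf 0.0
tool shift units [-0.02 -0.11  2.39] turn z units -0.0 Rz [-0.0047 -0.0046 -1.    ]
7401
[0.45083113 0.30077085 0.06342537] [-0.364841    0.93106984] -0.0444222457574269 0.05201986042441231 -0.01984632428041958 0.019460009553017632 mid [0.44926533 0.30423733] 0.06862891607552735
```

View pics/wrist1.png

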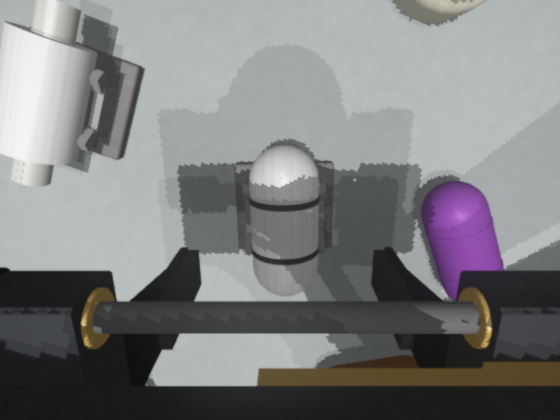

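The wrist view shows the banded piston centred between the fingers at (284,215) and aligned with the tool. The purple capsule at (465,250) is clear of the fingers. Descending and gripping now.

Call:
jog_arm --plan "0 -0.05 0.8 0 0 0 -1;0 0 0.8 0 0 0 -1;0 0 0.5 0 0 0 -1;0 0 0.29 0 0 0 -1;0 0 0 0 0 0 -1;0 0 0 0 0 0 1;0 0 0 0 0 0 1;0 0 0 0 0 0 1;0 0 0 0 0 0 1;0 0 0 0 0 0 1"

```text
time_s: 17.3
tcp_pos: [0.4522, 0.3056, 0.0531]
ee_rot: [[0.35, -0.937, 0.0], [-0.937, -0.35, 0.0], [-0.0, -0.0, -1.0]]
wrist_force: [-0.5, -0.0, -0.6]
gripper_width: 0.633
gripper_force: 0.0
```

Call:
jog_arm --plan "0 0 0 0 0 0 1;0 0 0 0 0 0 1;0 0 0 0 0 0 1;0 0 0 0 0 0 1;0 0 0 0 0 0 1;0 0 0 0 0 0 1;0 0 -0.2 0 0 0 1;0 0 -0.6 0 0 0 1;0 0 -1 0 0 0 1;0 0 -0.2 0 0 0 1"

```text
time_s: 18.3
tcp_pos: [0.4542, 0.3072, 0.106]
ee_rot: [[0.351, -0.936, 0.005], [-0.936, -0.351, 0.004], [-0.002, -0.007, -1.0]]
wrist_force: [0.3, 0.4, -0.8]
gripper_width: 0.068
gripper_force: 0.0
```

Run:
```python
from h import *
p,D,K,T,_=cap('side'); save('crop2.png',cv2.resize(p[150:330,160:400],(720,540)))
need(.512,-.1142,.26,256)
```

```text
t 18.35 tcp [0.4537 0.3069 0.1055] yawx -69.5 j [ 51.1  21.  -19.8   0.1 -48.8 -30.6] F [-0.6 -0.2  0.2] w 0.044 gf 0.0
tool shift units [16.58  3.69 -6.24] turn z units 4.32 Rz [ 0.0045  0.0041 -1.    ]
```

View pics/crop2.png

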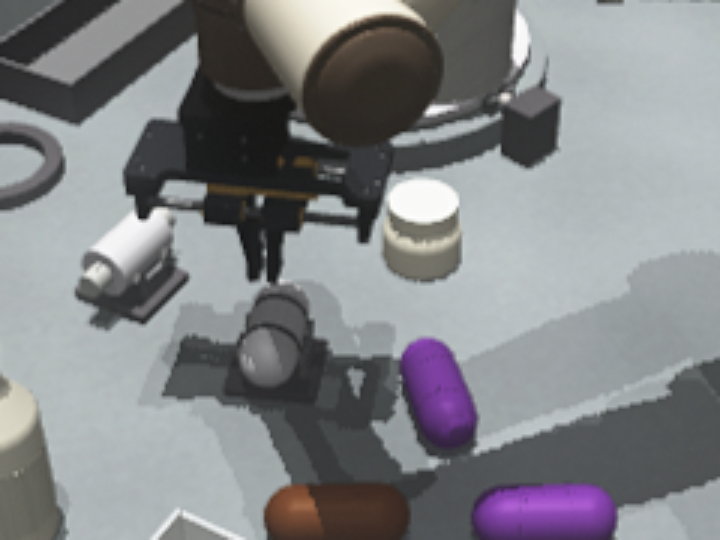

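The lift slipped and the piston is still seated in its saddle. The fingertips were at z = 0.053, only 2 mm below the piston's axis, because the reading I planned from was taken mid-motion. I'll reopen, re-measure from a settled pose, and grasp 8 to 9 mm below the axis.

Call:
jog_arm --plan "0 0 0 0 0 0 -1;0 0 0 0 0 0 -1;0 0 0 0 0 0 -1;0 0 0 0 0 0 -1;0 0 0 0 0 0 -1;0 0 0 0 0 0 -1;0 0 0 0 0 0 -1;0 0 0 0 0 0 -1;0 0 0 0 0 0 -1;0 0 0 0 0 0 -1"

```text
time_s: 19.35
tcp_pos: [0.4521, 0.3055, 0.1028]
ee_rot: [[0.35, -0.937, 0.0], [-0.937, -0.35, 0.0], [-0.0, -0.0, -1.0]]
wrist_force: [-0.6, 0.0, 0.3]
gripper_width: 0.869
gripper_force: 0.0
```

Run:
```python
from h import *
need(.4505,.3045,.0465,290.5)
for n in ('wrist','scene','side'):
    p,D,K,T,_=cap(n)
    Q=pts(D,K,T).reshape(-1,3); m=(np.hypot(*(Q[:,:2]-[.451,.305]).T)<.062)&(Q[:,2]>.057)&(Q[:,2]<.085); Q=Q[m]
    if len(Q)<30: continue
    c=Q.mean(0); u,s,vt=np.linalg.svd((Q-c)[:,:2],full_matrices=False); t=(Q-c)[:,:2]@vt[0];w=(Q-c)[:,:2]@vt[1]
    print(n,c,vt[0],t.min(),t.max(),w.min(),w.max(),'mid',c[:2]+vt[0]*(t.min()+t.max())/2+vt[1]*(w.min()+w.max())/2,Q[:,2].max())
```

```text
t 19.35 tcp [0.4521 0.3055 0.1028] yawx -69.5 j [ 51.1  21.2 -20.   -0.  -48.8 -30.6] F [-0.6  0.   0.3] w 0.869 gf 0.0
tool shift units [0.02 0.08 2.25] turn z units 0.0 Rz [ 0.e+00  1.e-04 -1.e+00]
wrist [0.45100882 0.30061441 0.06341408] [-0.3628647   0.93184184] -0.04427698191352487 0.05305902314916388 -0.019631434693508084 0.019549916746622955 mid [0.4493775  0.30469135] 0.06827591117022216
scene [0.46132348 0.28394534 0.06403565] [ 0.25285471 -0.96750426] -0.02665202975400822 0.02594924322215276 -0.018496946843071693 0.023479136237839426 mid [0.45882448 0.28365543] 0.07255744710038636
side [0.44556137 0.31066757 0.06484984] [-0.34081459  0.94013053] -0.056891518794589986 0.04482637838704952 -0.019431232359478436 0.022292040158022518 mid [0.44896213 0.30548367] 0.07238138249662829
```

Call:
jog_arm --plan "0.02 0.05 0.8 0 0 0 -1;0 0 0.8 0 0 0 -1;0 0 0.5 0 0 0 -1;0 0 0.23 0 0 0 -1;0 0 0 0 0 0 1;0 0 0 0 0 0 1;0 0 0 0 0 0 1;0 0 0 0 0 0 1;0 0 0 0 0 0 1;0 0 0 0 0 0 1"

```text
time_s: 20.5
tcp_pos: [0.4504, 0.3041, 0.0447]
ee_rot: [[0.35, -0.937, -0.002], [-0.937, -0.35, -0.001], [0.0, 0.002, -1.0]]
wrist_force: [-8.9, 0.3, 4.8]
gripper_width: 0.535
gripper_force: 4.0
```

Call:
jog_arm --plan "0 0 0 0 0 0 1;0 0 0 0 0 0 1;0 0 0 0 0 0 1;0 0 0 0 0 0 1;0 0 -0.1 0 0 0 1;0 0 -0.2 0 0 0 1;0 0 -0.3 0 0 0 1;0 0 -0.2 0 0 0 1;0 0 0 0 0 0 1;0 0 0 0 0 0 1"

```text
time_s: 21.5
tcp_pos: [0.4514, 0.3048, 0.0653]
ee_rot: [[0.35, -0.937, 0.001], [-0.937, -0.35, 0.001], [-0.001, -0.001, -1.0]]
wrist_force: [0.1, -0.3, -3.4]
gripper_width: 0.515
gripper_force: 29.9
```

Run:
```python
from h import *
need(.512,-.1142,.26,256)
R=np.array(r.sense()['ee_rot']);t=r.sense()['tcp_pos']
for n in ('wrist','side'):
    p,D,K,T,_=cap(n); save(n+'3.png',p)
    P=pts(D,K,T); L=(P-t)@R   # tool frame
    m=(abs(L[...,0])<.06)&(abs(L[...,1])<.019)&(L[...,2]<.03)&(L[...,2]>-.03)&(p.min(-1)>80)
    q=L[m]; print(n,m.sum(),'z pct',np.percentile(q[:,2],[0.5,2,5,50]),'x',np.percentile(q[:,0],[1,99]),'y',np.percentile(q[:,1],[1,99]))
    for a in (-.045,-.035,-.025,.025,.035,.045):
        s=q[abs(q[:,0]-a)<.004]; print(a,len(s),s[:,2].min().round(4) if len(s) else '')
```

```text
t 21.5 tcp [0.4514 0.3048 0.0653] yawx -69.5 j [ 51.1  23.9 -22.4  -0.  -43.6 -30.6] F [ 0.1 -0.3 -3.4] w 0.515 gf 29.930438697338104
tool shift units [16.54  3.59 -7.81] turn z units 4.31 Rz [ 9.0e-04  1.1e-03 -1.0e+00]
wrist 11794 z pct [-0.02260458 -0.02218727 -0.0218331  -0.01824366] x [-0.04263053  0.05035125] y [-0.01840865  0.01842649]
-0.045 225 -0.0198
-0.035 834 -0.0228
-0.025 418 -0.0231
0.025 1437 -0.0235
0.035 1680 -0.0225
0.045 1680 -0.0183
side 415 z pct [-0.0256666  -0.02493043 -0.02428041 -0.01835551] x [-0.051841    0.03903067] y [-0.0179515  0.0185706]
-0.045 101 -0.0219
-0.035 55 -0.0255
-0.025 29 -0.0235
0.025 18 -0.0248
0.035 19 -0.0249
0.045 2 -0.0198
```

Gripped and level: width 45 mm, and about 3.4 N of weight on the wrist. Carrying it over the pot, above handle height.

Call:
jog_arm --plan "0 0 -0.5 0 0 0 1;0 0 -1 0 0 0 1;0.3 0.1 -1 0 0 0 1;0.6 0.15 -1 0 0 0 1;0.8 0.2 -1 0 0 0 1;0.9 0.2 -1 0 0 0 1;1 0.22 -1 0 0 0 1;1 0.22 -0.8 0 0 0 1;1 0.22 -0.5 0 0 0 1;1 0.22 0 0 0 0 1"

```text
time_s: 22.6
tcp_pos: [0.474, 0.136, 0.2628]
ee_rot: [[0.351, -0.936, 0.005], [-0.937, -0.351, 0.003], [-0.001, -0.006, -1.0]]
wrist_force: [0.1, -0.0, -3.8]
gripper_width: 0.511
gripper_force: 29.9
```

Call:
jog_arm --plan "1 0.22 0 0 0 0 1;1 0.22 0 0 0 0 1;1 0.22 0 0 0 0 1;1 0.22 0 0 0 0 1;1 0.22 0 0 0 0 1;1 0.22 0 0 0 0 1;1 0.22 0 0 0 0 1;1 0.22 0 0 0 0 1;1 0.22 0 0 0 0 1;0.7 0.2 0 0 0 0 1"

```text
time_s: 23.6
tcp_pos: [0.5067, -0.111, 0.2602]
ee_rot: [[0.349, -0.937, 0.0], [-0.937, -0.349, -0.0], [0.0, -0.0, -1.0]]
wrist_force: [-0.3, 0.7, -3.8]
gripper_width: 0.515
gripper_force: 29.9
```

Call:
jog_arm --plan "0.2 0.05 0 0 0 0 1;0 0 0 0 0 0.5 1;0 0 0 0 0 0.8 1;0 0 0 0 0 0.8 1;0 0 0 0 0 0.8 1;0 0 0 0 0 0.8 1;0 0 0 0 0 0.6 1;0 0 0 0 0 0 1;0 0 0 0 0 0 1;0 0 0 0 0 0 1"

```text
time_s: 24.6
tcp_pos: [0.5075, -0.1145, 0.2598]
ee_rot: [[-0.239, -0.971, 0.0], [-0.971, 0.239, 0.0], [-0.0, -0.0, -1.0]]
wrist_force: [-0.4, -0.5, -3.0]
gripper_width: 0.516
gripper_force: 29.9
```

Run:
```python
from h import *
need(.512,-.1142,.19,256)
R=np.array(r.sense()['ee_rot']);t=r.sense()['tcp_pos']
a,_,_,_,_=cap('side'); b,D,K,T,_=cap('wrist'); save('pair4.png',np.hstack([cv2.resize(a[60:240,220:400],(400,400)),cv2.resize(b,(400,300))if 0 else cv2.copyMakeBorder(cv2.resize(b,(400,300)),0,100,0,0,0)]))
L=(pts(D,K,T)-t)@R; m=(abs(L[...,0])<.06)&(abs(L[...,1])<.019)&(abs(L[...,2])<.03)&(b.min(-1)>80); q=L[m]
print(np.percentile(q[:,2],[.5,2]),np.percentile(q[:,0],[.5,99.5]))
```

```text
t 24.6 tcp [ 0.5075 -0.1145  0.2598] yawx -103.8 j [  5.2  10.3 -10.6  -0.  -69.1 -19. ] F [-0.4 -0.5 -3. ] w 0.516 gf 29.927436411380768
tool shift units [-0.05 -0.17  2.79] turn z units 0.02 Rz [ 2.e-04  1.e-04 -1.e+00]
[-0.02245372 -0.02209209] [-0.04409123  0.05100794]
```

View pics/pair4.png

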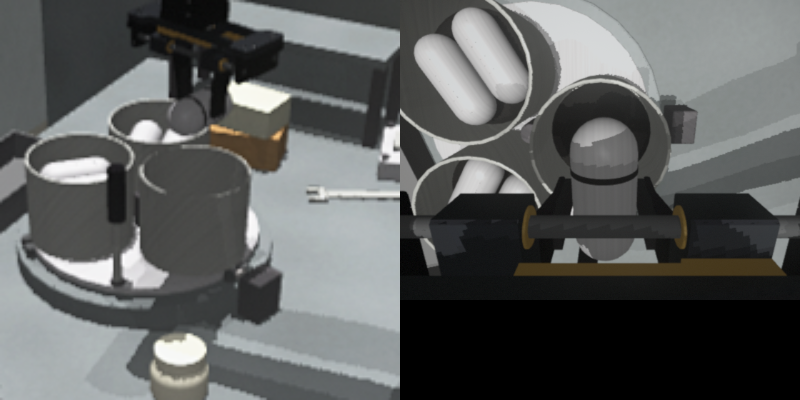

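The piston is level and centred over the empty pot, which sits beside the loading block. Lowering to just above the expected plate height, then slower to feel for it.

Call:
jog_arm --plan "-0.05 -0.17 0.3 0 0 0 1;0 0 0.7 0 0 0 1;0 0 0.8 0 0 0 1;0 0 0.8 0 0 0 1;0 0 0.8 0 0 0 1;0 0 0.6 0 0 0 1;0 0 0.4 0 0 0 1;0 0 0.3 0 0 0 1;0 0 0.1 0 0 0 1;0 0 0 0 0 0 1"

```text
time_s: 25.7
tcp_pos: [0.5122, -0.1145, 0.1396]
ee_rot: [[-0.24, -0.971, 0.0], [-0.971, 0.24, -0.0], [0.0, -0.0, -1.0]]
wrist_force: [-0.0, 0.5, -3.6]
gripper_width: 0.513
gripper_force: 29.9
```

Call:
jog_arm --plan "0 0 0.05 0 0 0 1;0 0 0.05 0 0 0 1;0 0 0.05 0 0 0 1;0 0 0.05 0 0 0 1;0 0 0.05 0 0 0 1;0 0 0.05 0 0 0 1;0 0 0.05 0 0 0 1;0 0 0.05 0 0 0 1;0 0 0 0 0 0 1;0 0 0 0 0 0 1"

```text
time_s: 26.7
tcp_pos: [0.512, -0.1145, 0.1295]
ee_rot: [[-0.24, -0.971, -0.0], [-0.971, 0.24, -0.0], [0.0, 0.0, -1.0]]
wrist_force: [0.7, 0.8, -4.2]
gripper_width: 0.519
gripper_force: 29.9
```

Call:
jog_arm --plan "0 0 0.04 0 0 0 1;0 0 0.04 0 0 0 1;0 0 0.04 0 0 0 1;0 0 0.04 0 0 0 1;0 0 0.04 0 0 0 1;0 0 0.04 0 0 0 1;0 0 0.04 0 0 0 1;0 0 0.04 0 0 0 1;0 0 0 0 0 0 1;0 0 0 0 0 0 1"

```text
time_s: 27.7
tcp_pos: [0.512, -0.1145, 0.1215]
ee_rot: [[-0.24, -0.971, -0.0], [-0.971, 0.24, -0.0], [0.0, 0.0, -1.0]]
wrist_force: [0.0, -0.4, -3.1]
gripper_width: 0.514
gripper_force: 29.9
```

Call:
jog_arm --plan "0 0 0.02 0 0 0 1;0 0 0.02 0 0 0 1;0 0 0.02 0 0 0 1;0 0 0.02 0 0 0 1;0 0 0.02 0 0 0 1;0 0 0.02 0 0 0 1;0 0 0 0 0 0 1;0 0 0 0 0 0 1;0 0 0 0 0 0 1;0 0 0 0 0 0 1"

```text
time_s: 28.7
tcp_pos: [0.512, -0.1145, 0.1186]
ee_rot: [[-0.24, -0.971, 0.0], [-0.971, 0.24, 0.0], [-0.0, -0.0, -1.0]]
wrist_force: [-0.6, -0.4, -3.0]
gripper_width: 0.516
gripper_force: 29.9
```

Call:
jog_arm --plan "0 0 0.02 0 0 0 1;0 0 0.02 0 0 0 1;0 0 0.02 0 0 0 1;0 0 0.02 0 0 0 1;0 0 0.02 0 0 0 1;0 0 0.02 0 0 0 1;0 0 0 0 0 0 1;0 0 0 0 0 0 1;0 0 0 0 0 0 1;0 0 0 0 0 0 1"

```text
time_s: 29.7
tcp_pos: [0.512, -0.1145, 0.1156]
ee_rot: [[-0.24, -0.971, 0.0], [-0.971, 0.24, 0.0], [-0.0, -0.0, -1.0]]
wrist_force: [0.1, -0.1, -2.8]
gripper_width: 0.516
gripper_force: 29.9
```

Call:
jog_arm --plan "0 0 0.02 0 0 0 1;0 0 0.02 0 0 0 1;0 0 0.02 0 0 0 1;0 0 0.02 0 0 0 1;0 0 0 0 0 0 1;0 0 0 0 0 0 1;0 0 0 0 0 0 1;0 0 0 0 0 0 1;0 0 0 0 0 0 1;0 0 0 0 0 0 1"

```text
time_s: 30.7
tcp_pos: [0.512, -0.1145, 0.1136]
ee_rot: [[-0.24, -0.971, 0.0], [-0.971, 0.24, -0.0], [-0.0, -0.0, -1.0]]
wrist_force: [0.3, -0.2, -1.8]
gripper_width: 0.518
gripper_force: 30.0
```

```bash
cat > f.py <<'E'
from h import *
F=[]
for i in range(5): F.append(r.sense()['wrist_force'][2]); r.capture('wrist')
print(np.mean(F),np.std(F),r.sense()['tcp_pos'],r.sense()['time_s'])
E
python3 f.py
```

```text
-1.3007693411229018 0.4567403898653825 [ 0.5119958  -0.11450039  0.11357369] 30.95
```

Contact is felt: the wrist load fell from about -3.5 to -1.3 N at TCP z = 0.1136. I'll lower the last 1.5 mm so the spring takes the weight, then open partway.

Call:
jog_arm --plan "0 0 0.02 0 0 0 1;0 0 0.02 0 0 0 1;0 0 0.02 0 0 0 1;0 0 0 0 0 0 1;0 0 0 0 0 0 1;0 0 0 0 0 0 -0.5;0 0 0 0 0 0 -0.5;0 0 0 0 0 0 -0.5;0 0 0 0 0 0 -0.5;0 0 0 0 0 0 -0.5"

```text
time_s: 31.95
tcp_pos: [0.5121, -0.1145, 0.1121]
ee_rot: [[-0.24, -0.971, 0.0], [-0.971, 0.24, -0.0], [-0.0, -0.0, -1.0]]
wrist_force: [-0.3, 0.3, 0.6]
gripper_width: 0.743
gripper_force: 0.0
```

Call:
jog_arm --plan "0 0 0 0 0 0 -0.5;0 0 0 0 0 0 -0.5;0 0 -0.1 0 0 0 -0.5;0 0 -0.2 0 0 0 -0.5;0 0 -0.3 0 0 0 -0.5;0 0 -0.5 0 0 0 -0.5;0 0 -0.8 0 0 0 -0.5;0 0 -1 0 0 0 -0.5;0 0 -1 0 0 0 -0.5;0 0 -1 0 0 0 -0.5"

```text
time_s: 32.95
tcp_pos: [0.5119, -0.1145, 0.2364]
ee_rot: [[-0.24, -0.971, 0.001], [-0.971, 0.24, -0.0], [-0.0, -0.001, -1.0]]
wrist_force: [1.3, -0.0, -0.2]
gripper_width: 0.75
gripper_force: 0.0
```

Call:
jog_arm --plan "0 0 -1 0 0 0 -0.5;0 0 -1 0 0 0 -0.5;0 0 -1 0 0 0 -0.5;0 -0.5 0 0 0 0 -0.5;0 -1 0 0 0 0 -0.5;0 -1 0 0 0 0 -0.5;0 -1 0 0 0 0 -0.5;0 -0.5 0 0 0 0 -0.5;0 0 0 0 0 0 -0.5;0 0 0 0 0 0 -0.5"

```text
time_s: 33.95
tcp_pos: [0.6087, -0.1385, 0.3088]
ee_rot: [[-0.24, -0.971, -0.002], [-0.971, 0.24, 0.0], [0.0, 0.002, -1.0]]
wrist_force: [-0.7, 0.6, -0.3]
gripper_width: 0.747
gripper_force: 0.0
```

Run:
```python
from h import *
from scipy.optimize import least_squares
c=np.array([.601,-.1365]);s=r.sense();print(s['time_s'],s['tcp_pos'],s['wrist_force'])
p,D,K,T,_=cap('scene'); save('scene5.png',np.hstack([cv2.resize(p[200:380,60:240],(400,400)),cv2.resize(p[210:390,230:410],(400,400))]))
Q=pts(D,K,T).reshape(-1,3); R=Q[(np.hypot(*(Q[:,:2]-c).T)<.2)&(Q[:,2]>.166)&(Q[:,2]<.177)]
g=np.array([.512,-.1142]);R=R[abs(np.hypot(*(R[:,:2]-g).T)-.072)<.008]
x=least_squares(lambda a:np.hypot(R[:,0]-a[0],R[:,1]-a[1])-.072,g,loss='soft_l1',f_scale=.002).x;print(len(R),x,np.degrees(np.arctan2(x[1]-c[1],x[0]-c[0])))
```

```text
33.95 [ 0.60873429 -0.13852759  0.30879888] [-0.7272301   0.59250468 -0.25648435]
411 [ 0.51185497 -0.11402411] 165.84910019206873
```

View pics/scene5.png

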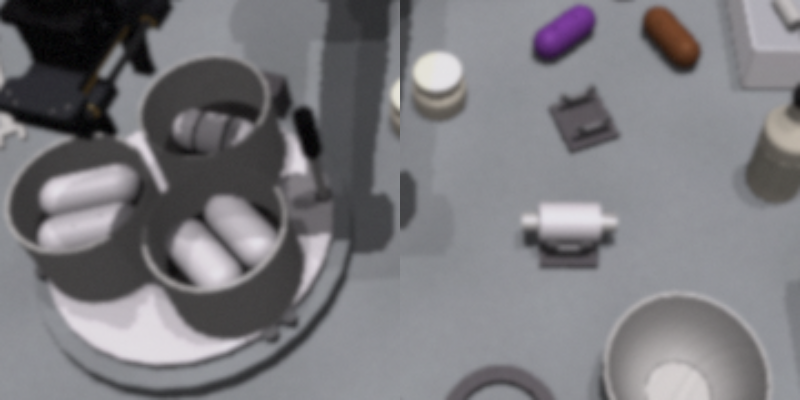

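The banded piston lies in the pot at (210,130), and its saddle is empty at (585,120). The spool, tub and bottle are undisturbed, and the carousel is still in its detent at 165.85°. The arm is clear, so I'm handing in.

```bash
python3 -c "
from station import r
print(r.finish_job())"
```

```text
the job is handed in; nothing more can be done
None
```

I handed the job in at about 34 s: the carousel is in its detent and the piston was set down softly in the empty pot and released, after one failed first grip that left it in its saddle; the spool, tub and bottle look unmoved.

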